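Find the sticky spot on a linear slide

TASK

Check the linear slide on the bench for its one sticky spot: gently run the carriage to the rubber buffer at the blue end, then all the way to the buffer at the yellow end, feeling for where it drags, and without ramming it into the buffers. Then bring the carriage back, leave it sitting right on the sticky spot and let go. Leave the petri dish, the tape roll and the timer where they are.

Things in the scene. Friction and masses are not known exactly. Their poses are not given: they have to be found in the camera images.
- rail: linear slide fixed to the worktop: aluminium base plate 84 x 310 x 10 mm, a steel guide along it, a blue end block at its -y end and a yellow one at its +y end (blocks 62 x 20 mm, top 40 mm above the worktop), each with a black rubber buffer inside. Origin: centre of the underside, on the worktop. Axes: y along the guide from blue to yellow, x across, z up
- guide_mid (a point): guide's middle, on its top 34 mm up. The sticky spot is hidden in the guide, from 30 mm on the blue side of here to 60 mm on the yellow side (the carriage's middle is then over it). Drag is about 1 N, on the spot 7 to 14 N: when moving either way it jumps up 7 mm before the spot's centre and fades in the 7 mm after it; at a halt it eases off in 0.3 s. The carriage stays where it is left
- blue_buffer (a point): tip of the rubber buffer at the blue end, 32 mm above the worktop, 115 mm from the guide's middle. It is springy, about 3 N per mm; the carriage can be pressed at most 9 mm into it
- yellow_buffer (a point): tip of the rubber buffer at the yellow end, 32 mm above the worktop, 115 mm from the guide's middle; as springy as the other
- carriage: grey carriage 70 x 70 mm, top 47 mm above the worktop, about 0.4 kg, sliding along the rail's y only. Origin: at worktop height under its middle; axes parallel to the rail's. In the rail's frame its y is -0.080 when it just touches the blue-end buffer and +0.080 when it just touches the yellow-end one. It starts 12 to 30 mm short of the blue-end buffer
- handle (a point): centre of the upright black handle block, with an orange line on top, that is fixed in the middle of the carriage: 20 mm thick along the rail's y, 36 mm wide along the rail's x, 46 to 94 mm above the worktop; this point is 72 mm above the worktop. Axes parallel to the rail's. Free space all round it above the carriage.
- petri_0: clear petri dish, 62 mm across, 16 mm high, standing loose beside the slide; origin at the centre of its underside
- red_tape: red roll of label tape, 66 mm across, 19 mm high, lying loose beside the slide; origin at the centre of its underside
- lab_timer: small white timer, 62 x 68 x 20 mm, lying loose beside the slide; origin at the centre of its underside

How it is judged:
By the outcome, as a careful person would: the job done as asked, in the order asked, and still so for the second after the job is handed in, with the robot touching nothing.
It also fails if it takes over 51 s, if anything falls off the work surface, if the arm or the gripper's body presses on something with over 40 N, if the wrist force passes 120 N, or if a joint passes its speed limit or range.

ROBOT

A 7-joint arm with a two-finger parallel gripper is mounted at the origin on a cart in front of the work surface, level with it; the furniture and walls round the work are solid. World frame = base frame: x ahead of the robot, y to its left, z up, the work surface at z = 0. Lengths are in mm, angles in rad, forces in N, time in s.
With the tool pointing down it reaches from about 425 to 1025 mm from the base axis. Payload 3.6 kg.
Tool frame: the origin (TCP) lies between the finger pads; the fingertips stand 19 mm ahead of it and the grasp point (between the pads) is the TCP; z points along the fingers, y is the line along which they close (so a half turn about z gives the same grasp; the last joint's range is limited). The gripper opens to 85 mm and grips with 20 to 120 N. Pads are 22 mm wide; open, the fingers measure 114 mm over their backs; the gripper's body (76 mm by 85 mm) begins 54 mm behind the grasp point. The pads swing forward as they close: fully open they stand 13 mm farther back than shut.
Start: joints at [1.04, 0.591, 0.048, 1.609, -0.033, 0.943, -0.034], TCP at [306.707, -656.932, 229.602] pointing down, gripper open.
Joint ranges: [-2.69, 2.69], [-0.47, 2.24], [-1.27, 1.36], [0.19, 2.51], [-1.53, 4.68], [0.08, 2.07], [-3.09, 3.09]. Speed limits (rad/s): [2.57, 2.57, 3.14, 3.14, 3.14, 3.14, 3.14].

INTERFACE

Orientations are given as a unit quaternion [w, x, y, z].
In Python, from station import bot, ik, cams gives the robot as it stands. Calls block until the motion is done:
- bot.movep(position, orientation): joint-space move of the TCP to a pose.
- bot.servo_line(position, max_speed=150, orientation=None, threshold=None): straight line of the TCP; orientation=None keeps the orientation; max_speed is the mean speed in mm/s. With threshold (N) it stops when the force on the tool has changed by that much, and returns True; else False.
- bot.goto_joints(angles): joint-space move.
- bot.open_gripper() and bot.grasp(): open the fingers fully, or close them until they stop; the grip force is fixed at half the most.
- bot.pause(seconds).
- ik(position, orientation): joint angles nearest the present ones, or None.
- bot.read_state(): the state.
- cams.grab_frame(name): name is "side" or "top"; returns a dict with "pixels" (420x560x3 uint8, red, green, blue), "z_map" (420x560 float32, mm along the optical axis (not along the pixel's ray), 0 where there is no reading), "fx", "fy", "cx", "cy" (pixels), "R" (3x3) and "t" (3): a world point X has camera coordinates R X + t. Camera axes: x right, y down, z forward; pixel columns grow to the right and rows downward; lengths in mm; the calibration is good to about 2 mm. A picture is of the moment at which its call begins.
A pose or a line that the arm cannot do raises bot.IKError and nothing moves.
- bot.hand_in(): hands the job in; it is judged then, once.
Trained networks look in the newest picture that a camera, given by its name, has taken for a name from the list of things; names that differ only in an ending like _2 or _b are one class to them, and where a whole thing is asked for, a point or a joint stands for the part that bears it (a point fixed in the world has none). Each returns a list of dicts, best first, with "confidence" (0 to 1); they miss things now and then, are a little off and sometimes report something else, mostly with a low value. They report only what shows in the picture. A call takes as long as a camera call.
- cams.masks_of(label, camera): "mask" (420x560 bool, what is visible of it).
- cams.pinpoint(label, camera): "xyz" ([x, y, z] in mm, in the coordinates of the camera as it stood for that picture, good to about 4 mm: a listed point, or the origin of a listed thing).
The state is a dict: "clock": time; "joint_pos": joint angles; "joint_vel": joint speeds; "joint_torque": joint torques, N m; "ee_pos": TCP position; "orientation": TCP orientation; "contact_force": force on the tool from outside, world axes, zero at the start; "torque": the same for the moment, N m; "opening": opening from 0.0 (shut) to 1.0 (fully open); "grip_force": force on a finger pad.
Only numpy, scipy, OpenCV 4.12 (cv2) and the standard library are available. Lean on these libraries where they do the work, as an engineer would, in place of code of your own. Each camera call takes 0.05 s, during which the arm holds its last target. There are 200 camera calls.

## Working session

There is one attempt and no reset: what is moved stays moved. The work goes in short steps, each a Python script; the robot and the scene stay as the last script left them, time stands still between calls to the robot, and variables do not carry over. Pictures are saved under pics/ and viewed, at most 10 in all, crops included, and the job is handed in when it is done.

```bash
ls; mkdir -p pics; cat > h.py <<'E'
from station import bot, ik, cams
import numpy as np, cv2
def look(n):
    return cams.grab_frame(n)
def w(f,p): return np.array(f["R"]).T@(np.array(p)-np.array(f["t"]))
E
python3 - <<'E'
from h import *
s=bot.read_state();print(s["clock"],s["orientation"],s["ee_pos"],s["contact_force"])
for c in ("top","side"):
    f=look(c); cv2.imwrite(f"pics/{c}0.png",f["pixels"][:,:,::-1])
    for l in ["rail","guide_mid","blue_buffer","yellow_buffer","carriage","handle","petri_0","red_tape","lab_timer"]:
        print(c,l,[(np.round(w(f,d["xyz"]),1).tolist(),round(d["confidence"],2)) for d in cams.pinpoint(l,c)[:2]])
print(bot.read_state()["clock"])
E
```

```text
pics
0.0 [-1.10429179e-03  9.76231635e-01  2.16726727e-01 -3.18890791e-04] [ 306.36245397 -656.15274272  228.41318995] [-0.55858232  0.24936264 -0.05813617]
top rail [([562.1, -39.5, -0.5], 0.63)]
top guide_mid [([562.6, -38.7, 31.8], 0.74)]
top blue_buffer [([525.6, -145.4, 33.9], 0.58)]
top yellow_buffer [([600.7, 67.8, 32.9], 0.8)]
top carriage [([546.5, -89.6, 1.1], 0.89)]
top handle [([543.2, -89.1, 72.7], 0.94)]
top petri_0 [([429.6, -65.6, -0.4], 0.78), ([566.4, -39.5, 0.1], 0.53)]
top red_tape [([486.1, 56.1, -0.9], 0.66)]
top lab_timer [([687.0, -41.8, -1.2], 0.76)]
side rail [([564.9, -37.6, 2.5], 0.7)]
side guide_mid [([566.9, -44.5, 34.7], 0.88)]
side blue_buffer [([525.2, -151.1, 34.0], 0.85)]
side yellow_buffer [([602.8, 70.0, 29.2], 0.94)]
side carriage [([549.8, -85.2, -0.1], 0.95)]
side handle [([550.3, -87.8, 71.4], 0.89), ([565.3, -41.4, 34.5], 0.41)]
side petri_0 [([430.3, -69.5, 1.7], 0.78)]
side red_tape [([485.7, 56.3, 3.8], 0.77)]
side lab_timer [([688.4, -40.9, -2.0], 0.75)]
1.0
```

View pics/top0.png

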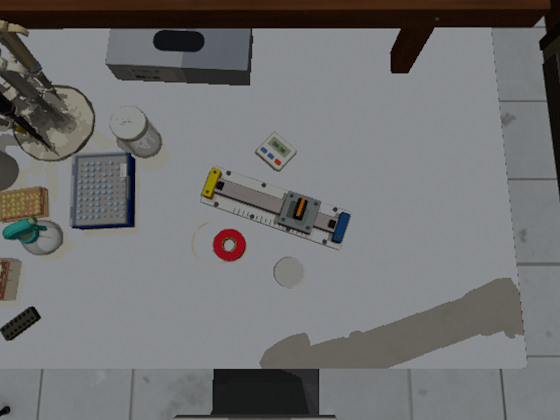

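```bash
python3 - <<'E'
from h import *
f=look("top"); R=np.array(f["R"]);t=np.array(f["t"])
P=f["pixels"].astype(int); z=f["z_map"]
hsv=cv2.cvtColor(f["pixels"],cv2.COLOR_RGB2HSV)
v,u=np.mgrid[:420,:560]
X=np.stack([(u-f["cx"])/f["fx"]*z,(v-f["cy"])/f["fy"]*z,z],-1)
W=(X-t)@R
for n,lo,hi,zr in [("blue",100,130,(34,45)),("yellow",20,35,(34,45)),("orange",5,20,(85,100))]:
    m=(hsv[...,0]>lo)&(hsv[...,0]<hi)&(hsv[...,1]>90)&(W[...,2]>zr[0])&(W[...,2]<zr[1])&(z>0)
    q=W[m]
    if len(q)<3: print(n,len(q)); continue
    r=cv2.minAreaRect(q[:,:2].astype(np.float32)); print(n,len(q),np.median(q,0),r)
m=cams.masks_of("handle","top")[0]["mask"]&(W[...,2]>85)
print("handle",W[m].mean(0),cv2.minAreaRect(W[m][:,:2].astype(np.float32)))
E
```

```text
blue 525 [ 522.45123925 -155.84991854   39.52203698] ((582.0380859375, 88.19357299804688), (558.5738525390625, 162.81646728515625), 86.81050872802734)
yellow 528 [586.82887047 106.71762113  37.13862873] ((584.2274169921875, 297.5168151855469), (60.19609832763672, 450.3565368652344), 7.1681809425354)
orange 190 [ 870.74124896 -298.04321721   93.74283325] ((711.9649658203125, -207.42628479003906), (54.59416198730469, 442.670654296875), 59.007720947265625)
handle [540.69721028 -85.59719937 120.92450526] ((479.22576904296875, -66.64225769042969), (20.14505958557129, 177.6401824951172), 73.12516021728516)
```

The top view shows the slide running from the blue block at (342,228) to the yellow block at (211,183), with the handle at (300,209). This agrees with the networks. Next I'll refine the axis from the coloured blocks and grasp the handle.

```bash
python3 - <<'E'
from h import *
import json
from scipy.spatial.transform import Rotation as Ro
f=look("top"); R=np.array(f["R"]);t=np.array(f["t"]); z=f["z_map"]
hsv=cv2.cvtColor(f["pixels"],cv2.COLOR_RGB2HSV)
v,u_=np.mgrid[:420,:560]
W=(np.stack([(u_-f["cx"])/f["fx"]*z,(v-f["cy"])/f["fy"]*z,z],-1)-t)@R
c={}
for n,lo,hi,g in [("blue",100,130,(515,-170)),("yellow",18,35,(610,93))]:
    m=(hsv[...,0]>lo)&(hsv[...,0]<hi)&(hsv[...,1]>90)&(abs(W[...,2]-40)<8)&(np.hypot(W[...,0]-g[0],W[...,1]-g[1])<60)
    r=cv2.minAreaRect(W[m][:,:2].astype(np.float32)); print(n,m.sum(),r); c[n]=np.array(r[0])
d=c["yellow"]-c["blue"]; u0=np.array([76.3,217.]);u0/=np.linalg.norm(u0)
u=d/np.linalg.norm(d); mid=(c["yellow"]+c["blue"])/2
print("len",np.linalg.norm(d),"u",u,u0,"mid",mid)
if abs(np.cross(u,u0))>.03 or np.linalg.norm(mid-[564,-40])>8: raise SystemExit("disagree")
h=mid+u*((np.array([547,-88])-mid)@u)
y=-np.r_[u,0]; zz=np.array([0,0,-1.]); M=np.c_[np.cross(y,zz),y,zz]
q=Ro.from_matrix(M).as_quat()[[3,0,1,2]]
json.dump(dict(u=u.tolist(),mid=mid.tolist(),q=q.tolist()),open("g.json","w"))
print("h",h,(h-mid)@u, ik([*h,180],q))
bot.movep([*h,170],q); bot.servo_line([*h,76],100)
s=bot.read_state();print(s["clock"],s["ee_pos"],s["contact_force"])
f=look("side");cv2.imwrite("pics/side1.png",f["pixels"][:,:,::-1])
E
```

```text
blue 274 ((517.0250854492188, -171.27783203125), (19.604005813598633, 61.951045989990234), 70.51234436035156)
yellow 289 ((608.2577514648438, 87.04533386230469), (34.51388168334961, 62.44342041015625), 71.05918884277344)
len 273.9603208232673 u [0.33301416 0.94292183] [0.33170562 0.94338295] mid [562.64141846 -42.11624908]
h [546.49902195 -87.82306828] -48.47360400865553 [-0.04873898  0.4482673   0.16891058  2.04565246 -0.1196253   0.65671114
 -1.71162807]
4.4583 [547.03677592 -87.96355043  76.50475706] [0.76668696 0.19277942 0.97249093]<stdin>:15: DeprecationWarning: Arrays of 2-dimensional vectors are deprecated. Use arrays of 3-dimensional vectors instead. (deprecated in NumPy 2.0)
```

View pics/side1.png

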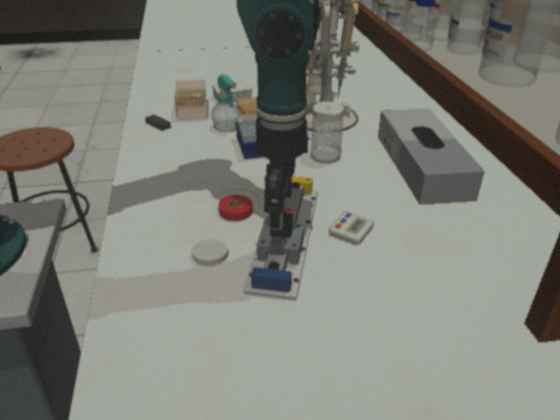

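The side view shows the fingers straddling the handle at about (280,215). I'll grasp it and run to the blue buffer.

```bash
cat >> h.py <<'E'
import json
g=json.load(open("g.json")); u=np.array(g["u"]); mid=np.array(g["mid"]); q=g["q"]
def at(s,z=76): return [*(mid+u*s),z]
def rep(n):
    s=bot.read_state(); e=s["ee_pos"][:2]-mid; F=s["contact_force"]
    print(n,"t%.2f s=%.2f lat=%.2f"%(s["clock"],e@u,e@[u[1],-u[0]]),"Fs=%.1f"%(F[:2]@u),np.round(F,1),"op%.2f g%.0f"%(s["opening"],s["grip_force"])); return e@u
E
python3 - <<'E'
from h import *
bot.grasp(); rep("grasped")
print(bot.servo_line(at(-92),25,threshold=5)); rep("blue")
E
```

```text
grasped t5.12 s=-48.48 lat=0.03 Fs=0.6 [-0.3  0.7  4.6] op0.22 g60
True
blue t6.33 s=-78.56 lat=0.02 Fs=2.4 [0.5 2.3 4. ] op0.22 g60
```

```bash
python3 - <<'E'
from h import *
for k in (79.5,80.5,81.5,82.5):
    bot.servo_line(at(-k),15); bot.pause(.1); rep(k)
    if bot.read_state()["contact_force"][:2]@u>6.5: break
E
```

```text
79.5 t6.68 s=-78.48 lat=0.07 Fs=2.3 [-0.   2.5  5.3] op0.22 g60
80.5 t7.03 s=-78.84 lat=0.06 Fs=3.2 [-0.6  3.6  5.9] op0.22 g60
81.5 t7.38 s=-79.21 lat=0.07 Fs=4.3 [0.4 4.4 5.7] op0.22 g60
82.5 t7.73 s=-79.60 lat=0.06 Fs=6.2 [0.1 6.5 6.4] op0.21 g60
```

```bash
python3 - <<'E'
from h import *
bot.servo_line(at(-58),40); bot.pause(.2); rep("off")
r=bot.servo_line(at(92),25,threshold=4.5); print(r); rep("stop1")
E
```

```text
off t8.70 s=-57.79 lat=0.07 Fs=0.9 [-0.4  1.1  5.4] op0.21 g60
True
stop1 t11.88 s=19.59 lat=-0.04 Fs=-0.2 [ 0.4 -0.4  4.2] op0.22 g60
```

```bash
python3 - <<'E'
from h import *
for k in (22,24,26,28,30,32,34,36): bot.servo_line(at(k),20); rep(k)
bot.servo_line(at(50),25); bot.pause(.3); rep("past")
r=bot.servo_line(at(94),25,threshold=5); print(r); rep("stop2")
E
```

```text
22 t12.14 s=19.85 lat=-0.03 Fs=-3.2 [-2.9 -2.4  7.4] op0.22 g61
24 t12.39 s=20.51 lat=-0.02 Fs=-5.9 [-3.2 -5.2  7.5] op0.22 g61
26 t12.64 s=21.88 lat=-0.05 Fs=-6.5 [-3.5 -5.7  8.1] op0.22 g61
28 t12.89 s=23.52 lat=-0.05 Fs=-7.6 [-3.2 -6.9  7.5] op0.21 g61
30 t13.14 s=26.01 lat=-0.06 Fs=-5.9 [-2.9 -5.2  7.3] op0.22 g61
32 t13.39 s=29.06 lat=-0.04 Fs=-4.3 [-3.3 -3.4  7.2] op0.22 g61
34 t13.64 s=32.47 lat=-0.02 Fs=-1.6 [-2.6 -0.8  6. ] op0.22 g61
36 t13.89 s=35.58 lat=-0.05 Fs=-0.9 [-2.1 -0.2  6.3] op0.21 g60
past t14.90 s=50.12 lat=-0.01 Fs=0.6 [-1.4  1.2  6.4] op0.21 g60
True
stop2 t16.20 s=83.52 lat=-0.08 Fs=-1.8 [-1.3 -1.5  3.9] op0.22 g60
```

```bash
python3 - <<'E'
from h import *
for k in (85.5,87.5):
    bot.servo_line(at(k),15); bot.pause(.1); rep(k)
bot.servo_line(at(52),40); bot.pause(.3); rep("back")
r=bot.servo_line(at(10),25,threshold=4.5); print(r); rep("stop3")
E
```

```text
85.5 t16.55 s=83.84 lat=-0.06 Fs=-2.6 [-2.3 -2.   6.6] op0.21 g61
87.5 t16.93 s=84.55 lat=-0.09 Fs=-4.9 [-2.7 -4.2  7.7] op0.22 g61
back t18.27 s=52.04 lat=-0.06 Fs=-0.3 [-1.3  0.1  6.2] op0.22 g60
True
stop3 t19.22 s=31.83 lat=-0.03 Fs=0.5 [0.4 0.4 3.5] op0.22 g60
```

```bash
python3 - <<'E'
from h import *
c=25.7; cmd=30.
for i in range(16):
    bot.servo_line(at(cmd),20); s=rep("%.1f"%cmd)
    if s<c+0.4: break
    cmd-=min(2,max(.6,(s-c)*.6))
bot.servo_line(at(c),20); bot.pause(.4); rep("unload")
E
```

```text
30.0 t19.47 s=31.64 lat=-0.05 Fs=3.1 [-0.9  3.6  5.6] op0.22 g60
28.0 t19.72 s=31.27 lat=-0.03 Fs=5.6 [0.9 5.7 5.1] op0.22 g60
26.0 t19.97 s=30.23 lat=-0.00 Fs=6.3 [1.5 6.2 5. ] op0.22 g60
24.0 t20.22 s=28.34 lat=-0.02 Fs=7.3 [1.5 7.2 5.1] op0.22 g60
22.4 t20.47 s=26.66 lat=0.00 Fs=6.5 [0.8 6.6 4.2] op0.22 g60
21.8 t20.72 s=26.56 lat=-0.03 Fs=6.7 [0.3 7.  5.3] op0.22 g60
21.2 t20.97 s=25.75 lat=-0.01 Fs=6.2 [1.  6.2 4.8] op0.21 g60
unload t21.74 s=26.08 lat=-0.03 Fs=0.6 [-0.5  0.8  6.1] op0.22 g61
```

```bash
python3 - <<'E'
from h import *
bot.open_gripper(); s=rep("open")
bot.servo_line(at(25.7,175),100); bot.movep([400,-350,260],q); rep("away")
f=look("top"); cv2.imwrite("pics/top2.png",cv2.resize(f["pixels"][100:300,160:400,::-1],(720,600)))
a=np.array([w(f,cams.pinpoint(l,"top")[0]["xyz"]) for l in("handle","carriage")])
print((a[:,:2]-mid)@u)
for l in("petri_0","red_tape","lab_timer"): print(l,w(f,cams.pinpoint(l,"top")[0]["xyz"]))
E
```

```text
open t22.40 s=25.63 lat=0.03 Fs=-0.6 [ 0.2 -0.7 -0.2] op1.00 g0
away t24.97 s=-342.72 lat=-50.19 Fs=-0.8 [-0.1 -0.8  1. ] op1.00 g0
[27.33356439 23.97705123]
petri_0 [430.04556783 -63.16371583   1.41199564]
red_tape [484.76809     56.88753423   2.01442957]
lab_timer [683.55752935 -41.27086936  -1.15678608]
```

View pics/top2.png

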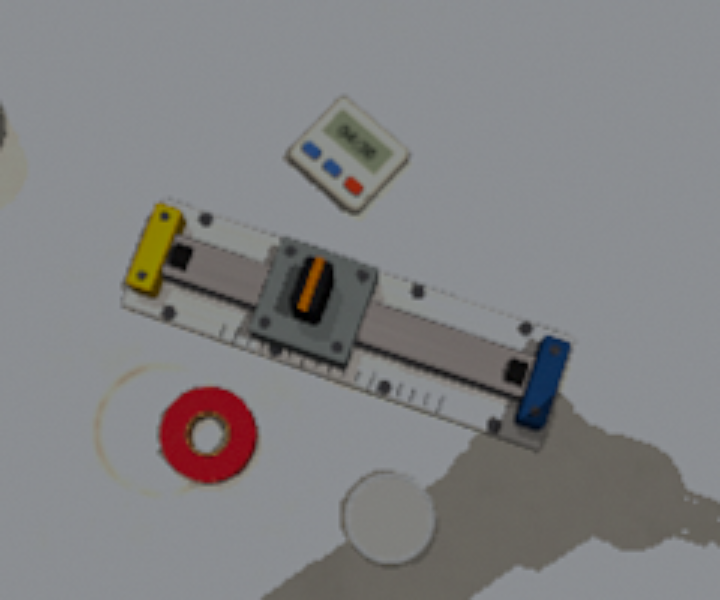

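The carriage sits at crop pixel (315,300), on the yellow side of the guide's middle. The handle is free and the dish, tape and timer haven't moved.

```bash
python3 -c "
from h import *
print(bot.hand_in())"
```

```text
the job is handed in; nothing more can be done
None
```

The job is handed in at about 25 s: I pressed the carriage gently against the blue buffer, then the yellow one (about 6 N at most), felt drag from both directions, and left the carriage released on the sticky spot, about 23 mm to the yellow side of the guide's middle.

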